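Settle the ink tools flat in the tool drawer and shut it

ROBOT

A 7-joint arm with a two-finger parallel gripper is mounted at the origin on the work surface. World frame = base frame: x ahead of the robot, y to its left, z up, the work surface at z = 0. Lengths are in m, angles in rad, forces in N, time in s.
With the tool pointing down it reaches from about 0.425 to 0.8 m from the base axis. Payload 8.3 kg.
Tool frame: the origin (TCP) lies midway between the tips of the shut fingers; the grasp point (between the pads) lies 19 mm behind it; z points along the fingers, y is the line along which they close (so a half turn about z gives the same grasp; the last joint's range is limited). The gripper opens to 85 mm and grips with 20 to 120 N. Pads are 22 mm wide; open, the fingers measure 114 mm over their backs; the gripper's body (76 mm by 85 mm) begins 54 mm behind the grasp point. The pads swing forward as they close: fully open they stand 13 mm farther back than shut.
Start: joints at [-1.368, 0.383, 0.016, 1.37, -0.006, 1.388, -0.046], TCP at [0.164, 0.603, 0.231] pointing down, gripper open.
Joint ranges: [-2.95, 2.95], [-0.25, 2.06], [-1.52, 1.56], [0.18, 2.33], [-1.44, 4.58], [0.02, 2.06], [-3.01, 3.01]. Speed limits (rad/s): [2.39, 2.39, 3.01, 3.01, 3.14, 3.14, 3.14].

INTERFACE

Orientations are given as a rotation vector (axis times angle).
In Python, from cell import bot, imaging gives the robot as it stands. The module is installed in compiled form; this text tells all that it offers.
- The arm moves only by the tool servo_tool, never from a script. Its arguments are lists of equal length, an entry for each row: "hand": the opening, from -1 (shut) to 1 (fully open); "travel": the shift along the tool's x, y, z normalised to -1 to 1, where 1 is 80 mm, a list of three; "twist": the turn, a rotation vector about the tool's x, y, z normalised to -1 to 1, where 1 is pi rad, a list of three. A call has 1 to 5 rows; each row shifts and turns the commanded pose from where the row before left it, along the tool's axes as they then stand; what a row does not reach is not made up. A row lasts 1/8 s, in which the tool goes at most 62.5 mm and 10.7 degrees, less where a joint would pass 70% of its speed; a pose out of reach is approached as far as the arm can. A call with a number of a shift or a turn outside -1 to 1 is refused whole. A call with a gripper value outside its range is refused whole. The fingers move at their own pace and stop on an object; "grip_force" is the grip in N (left out, the last holds). Time passes only in rows, so rows that do not move let the fingers close. It gives the time, the measured TCP pose, the force, the opening and the grip force at its end, in the units of the state.
- bot.sense(): the state, without advancing time (a new reading comes with each control period).
- imaging.capture(name): name is "scene" or "top" or "wrist"; returns the picture (400x640x3 uint8, red, green, blue); there is no depth.
- imaging.camera_info(name): a dict with "camera_matrix" (3x3 intrinsics, pixels), "R" (3x3) and "t" (3): a world point X has camera coordinates R X + t. Camera axes: x right, y down, z forward; pixel columns grow to the right and rows downward; lengths in m; the calibration is good to about 2 mm. A picture is of the moment at which its call begins: read the wrist's pose just before it. camera_info takes no time and is no camera call; for the wrist camera it gives the pose at the moment of the call.
- bot.hand_in(): hands the job in; it is judged then, once.
The state is a dict: "time": time; "q": joint angles; "qvel": joint speeds; "joint_torque": joint torques, N m; "tcp_pos": TCP position; "ee_rot": TCP orientation; "contact_force": force on the tool from outside, world axes, zero at the start; "wrist_torque": the same for the moment, N m; "grip_width": opening from 0.0 (shut) to 1.0 (fully open); "gripper_force": force on a finger pad.
Only numpy, scipy, OpenCV 4.12 (cv2) and the standard library are available. Lean on these libraries where they do the work, as an engineer would, in place of code of your own. Each camera call takes 0.05 s, during which the arm holds its last target. There are 200 camera calls.

TASK

The tool drawer will not close, because the big ink spatula lies askew across the dividers and the squeegee stands upright in the wide bay. Nudge the spatula straight so that it drops flat into the free one of the two equal lanes, handle towards the drawer front, and tip the squeegee over so that it lies flat in its bay; then push the drawer fully shut. Keep the spare spatula and the brush in their lanes, and leave the tape, pots and spray bottle on the table where they are.

Things in the scene. Friction and masses are not known exactly. Their poses are not given: they have to be found in the camera images.
- drawer (a joint): the drawer's slide: 0 m = fully open as it starts, 0.255 m = fully shut. Pushing towards the cabinet (drawer +x) increases it; it runs with about 3 N of friction and stays where it is left
- cabinet: fixed grey steel cabinet, 334 mm wide, 290 deep, 80 tall; cards and a jar on its rear half rise to 125 mm above the table. Origin on the table at the middle of its front opening; x points into it (the closing direction), y to the left, z up; all drawer points have these axes. A lintel over the opening, from 59 mm above the table, stops anything more than 3 mm above the drawer rims
- front (a point): middle of the drawer's front panel, on its outer face, 40 mm above the table; moves with the drawer. The panel is 334 mm wide, 10 mm thick, and reaches from 8 to 74 mm above the table. A steel bar pull 90 mm wide stands 26 mm out of its middle, 45 mm above the table. While open, the face is 267 mm before the cabinet; the drawer's inside begins 10 mm behind the face
- bay (a point): centre of the floor of the wide squeegee bay, the leftmost compartment: 249 mm long (x), 130 mm wide (y). The floor is 14 mm above the table. All drawer walls and dividers are 4 mm thick and their rims stand 42 mm above this floor, 56 mm above the table
- brush_lane (a point): centre of the floor of the narrow brush lane, 249 x 34 mm, next to the bay on its right. The floors of this and the two spatula lanes (one moulded grey insert) are 34 mm above the table, 22 mm below the rims
- inner_lane (a point): centre of the floor of the first spatula lane, 249 x 54 mm, right of the brush lane; either this lane or the outer one starts empty
- outer_lane (a point): centre of the floor of the second spatula lane, 249 x 54 mm, rightmost in the drawer; either this lane or the inner one starts empty
- spatula: big ink spatula, white plastic, about 90 g, 220 mm long, dried ink on its blade. Origin mid-length on its underside, x towards the blade, z up. Handle x -110 to -2 mm, 26 wide, 14 thick; blade x -2 to 110 mm, 38 wide, 6 thick. Starts lying on the rims, its origin about over the middle of the empty lane, turned 20 to 55 deg to the left of the drawer's x, handle to the front
- spatula_handle (a point): near the end of the spatula's handle, 90 mm from its origin, at half its thickness
- spatula_blade (a point): on the spatula's blade, 78 mm from its origin, at half its thickness
- squeegee: wooden squeegee, about 0.36 kg, 220 mm long (x, along the drawer), stands in the bay on its handle's flat back, blade up, 4 to 14 mm from the bay's left wall. Origin mid of that back, z towards the blade edge, 86 mm away. Handle 32 mm thick (y) up to z 46, 24 mm to z 62, then a grey blade 9 mm thick. Lying flat its z is level and its origin 16 mm above the bay floor
- squeegee_edge (a point): middle of the squeegee's blade edge, the top while it stands
- spare: the spare spatula, same shape but with a blade 30 mm wide, lying flat in the other spatula lane, handle to the front. Origin in the middle of its underside
- brush: small flat brush, 177 mm long, 20 mm wide, lying in the brush lane, handle to the front. Origin on its underside, 103 mm from the handle's end
- tape: roll of paper tape lying on the table to the right of the drawer, 100 mm across, 24 mm tall. Origin at the centre of its underside
- pot_low: low white ink pot with a lid, 97 mm across, 75 mm tall, on the table left of the drawer. Origin at the centre of its underside
- pot_tall: taller white ink pot with a lid, 84 mm across, 110 mm tall, on the table at the left. Origin at the centre of its underside
- spray: spray bottle, 76 mm across, 206 mm tall, on the table at the right. Origin at the centre of its underside
Not all that is in view belongs to the job. Leave any green, red or turquoise look-alike of the spatula alone.

How it is judged:
On the way:
1. with the drawer still open, the spatula lies flat in the free lane, handle to the front, and the squeegee flat in its bay (((y of spatula in the frame of inner_lane between -0.014 and 0.014 m and x of spatula in the frame of inner_lane between -0.018 and 0.018 m and z of spatula in the frame of inner_lane between -0.005 and 0.016 m) or (y of spatula in the frame of outer_lane between -0.014 and 0.014 m and x of spatula in the frame of outer_lane between -0.018 and 0.018 m and z of spatula in the frame of outer_lane between -0.005 and 0.016 m)) and (angle between spatula's own z axis and vertical below 0.05 rad or angle between spatula's own z axis and vertical above 3.09 rad) and angle between the x axis of spatula and the x axis of inner_lane, either way round below 0.2 rad and x of spatula_handle in the frame of inner_lane below 0 m and angle between squeegee's own z axis and vertical between 1.45 and 1.69 rad and angle between the x axis of squeegee and the x axis of bay, either way round below 0.15 rad and z of squeegee in the frame of bay between 0.005 and 0.023 m and y of squeegee in the frame of bay between -0.066 and 0.066 m and y of squeegee_edge in the frame of bay between -0.066 and 0.066 m and value of joint drawer below 0.12 m), for 0.2 s.
At the end, for the whole second after the job is handed in: drawer shut to within 6 mm; spatula flat (3 deg) on the floor of the inner or outer lane, along it within 11 deg, handle to the front; squeegee flat (7 deg) on the floor of the bay, along it within 9 deg; spare spatula and brush still down in their lanes; all at rest (value of joint drawer above 0.249 m and ((y of spatula in the frame of inner_lane between -0.014 and 0.014 m and x of spatula in the frame of inner_lane between -0.018 and 0.018 m and z of spatula in the frame of inner_lane between -0.005 and 0.016 m) or (y of spatula in the frame of outer_lane between -0.014 and 0.014 m and x of spatula in the frame of outer_lane between -0.018 and 0.018 m and z of spatula in the frame of outer_lane between -0.005 and 0.016 m)) and (angle between spatula's own z axis and vertical below 0.05 rad or angle between spatula's own z axis and vertical above 3.09 rad) and angle between the x axis of spatula and the x axis of inner_lane, either way round below 0.2 rad and x of spatula_handle in the frame of inner_lane below 0 m and angle between squeegee's own z axis and vertical between 1.45 and 1.69 rad and angle between the x axis of squeegee and the x axis of bay, either way round below 0.15 rad and z of squeegee in the frame of bay between 0.005 and 0.023 m and y of squeegee in the frame of bay between -0.066 and 0.066 m and y of squeegee_edge in the frame of bay between -0.066 and 0.066 m and ((y of spare in the frame of inner_lane between -0.016 and 0.016 m and x of spare in the frame of inner_lane between -0.018 and 0.018 m and z of spare in the frame of inner_lane between -0.005 and 0.016 m) or (y of spare in the frame of outer_lane between -0.016 and 0.016 m and x of spare in the frame of outer_lane between -0.018 and 0.018 m and z of spare in the frame of outer_lane between -0.005 and 0.016 m)) and y of brush in the frame of brush_lane between -0.014 and 0.014 m and x of brush in the frame of brush_lane between -0.04 and 0.04 m and z of brush in the frame of brush_lane between -0.005 and 0.016 m and linear speed of each of spatula, squeegee below 0.02 m/s and velocity of joint drawer below 0.01 m/s); the robot touches nothing.
It fails at once if the tape roll is disturbed (moved more than 20 mm) (distance of tape from where it was at the start of the episode above 0.02 m).
It fails at once if the low pot is disturbed (moved more than 20 mm) (distance of pot_low from where it was at the start of the episode above 0.02 m).
It fails at once if the tall pot is disturbed (moved more than 20 mm) (distance of pot_tall from where it was at the start of the episode above 0.02 m).
It fails at once if the spray bottle is disturbed (moved more than 20 mm) (distance of spray from where it was at the start of the episode above 0.02 m).
It also fails if it takes over 54 s, if anything falls off the work surface, if the arm or the gripper's body presses on something with over 40 N, if the wrist force passes 120 N, or if a joint passes its speed limit or range.

## Working session

There is one attempt and no reset: what is moved stays moved. The work goes in short steps, Python scripts to look and compute and a tool call to move; the robot and the scene stay as the last step left them, time stands still between calls to the robot, and variables do not carry over. Pictures are saved under pics/ and viewed, at most 10 in all, crops included, and the job is handed in when it is done.

Besides the shell and the picture viewer there is one more tool, called after ">>>" as a command line: name --argument value ..., lists and objects as JSON in quotes. servo_tool: Moves the arm, as the interface text tells. Scaled input: -1 to 1 covers 80 mm each way for a shift and pi rad each way for a turn. Its arguments: {"type":"object","properties":{"hand":{"type":"array"},"travel":{"type":"array"},"twist":{"type":"array"},"grip_force":{"type":"number"}},"required":["hand","travel","twist"]}

```bash
mkdir -p pics; python3 - <<'E'
from cell import bot, imaging
import cv2, numpy as np
s=bot.sense(); print({k:np.round(v,3).tolist() for k,v in s.items()})
for n in ("top","scene"):
    im=imaging.capture(n); cv2.imwrite(f"pics/{n}0.png",im[:,:,::-1])
    c=imaging.camera_info(n); print(n,[np.round(c[k],4).tolist() for k in ("camera_matrix","R","t")])
E
```

```text
{'time': 0.0, 'q': [-1.368, 0.384, 0.016, 1.371, -0.006, 1.388, -0.046], 'qvel': [-0.002, -0.001, 0.0, -0.0, -0.001, 0.0, 0.0], 'joint_torque': [-0.001, -62.758, 0.843, -37.184, 0.016, 0.014, -0.0], 'tcp_pos': [0.164, 0.603, 0.23], 'ee_rot': [-0.416, -3.114, 0.003], 'contact_force': [-0.114, -0.275, -0.852], 'wrist_torque': [-0.044, 0.007, -0.02], 'gripper_force': 0.0, 'grip_width': 0.998}
top [[[365.9405, 0.0, 320.0207], [0.0, 365.9405, 192.1441], [0.0, 0.0, 1.0]], [[0.006, -0.9999, 0.0147], [-0.9802, -0.0088, -0.1977], [0.1978, -0.0133, -0.9802]], [-0.062, 0.5496, 0.8821]]
scene [[[442.0449, 0.0, 325.9846], [0.0, 442.0449, 198.4943], [0.0, 0.0, 1.0]], [[-0.4581, 0.8888, -0.013], [0.6841, 0.3432, -0.6436], [-0.5676, -0.3037, -0.7652]], [0.2986, -0.3011, 1.5235]]
```

View pics/top0.png

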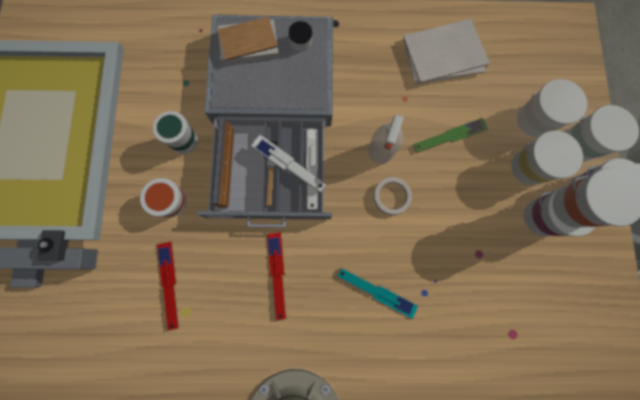

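View pics/scene0.png

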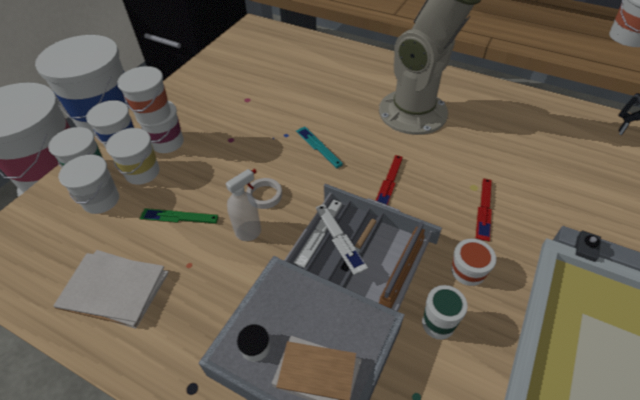

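The top view shows the drawer (212–330, 115–216) and the cabinet above it. The spatula crosses the inner lane from blade (258,142) to handle (322,187). The spare is at col 312 (outer lane), the squeegee at col 225 and the brush at col 270. Next I zoom in to measure.

```bash
python3 - <<'E'
import cv2
a=cv2.imread("pics/top0.png")[100:240,190:370]
cv2.imwrite("pics/c1.png",cv2.convertScaleAbs(cv2.resize(a,None,fx=4.2,fy=4.2,interpolation=cv2.INTER_CUBIC),alpha=1.5))
E
```

```text
(no output)
```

View pics/c1.png

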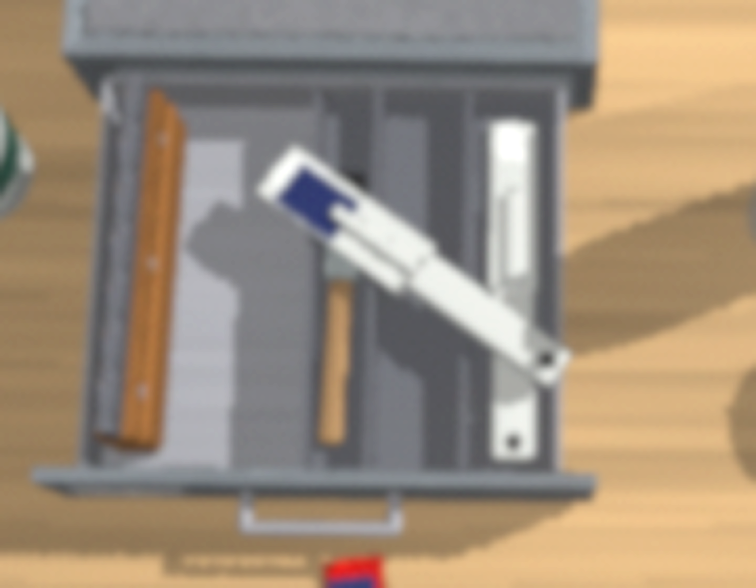

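The crop shows the corners clearly: front panel top edge (33,472)–(595,485), cabinet top front edge (62,52)–(597,62), spatula blade end (297,143)/(258,190) and handle end (570,352)/(550,386). I'll fit the drawer frame and then the object poses.

```bash
cat > h.py <<'E'
import numpy as np
from cell import imaging
def ray(name,uv,z,ci=None):
    c=ci or imaging.camera_info(name); K,R,t=(np.array(c[k]) for k in("camera_matrix","R","t"))
    d=R.T@np.linalg.solve(K,[uv[0],uv[1],1]); C=-R.T@t
    return C+d*(z-C[2])/d[2]
def crop(p): return (190+(p[0]+.5)/4.2-.5,100+(p[1]+.5)/4.2-.5)
E
python3 - <<'E'
from h import *
P={"pan_L":((35,474),.074),"pan_R":((595,480),.074),"pan_Rf":((595,494),.074),"cab_L":((62,52),.08),"cab_R":((597,62),.08),
"bl1":((297,143),.062),"bl2":((258,190),.062),"h1":((570,352),.070),"h2":((550,386),.070),
"sq_edge_back":((130,88),.1),"sq_edge_front":((103,436),.1),"sq_r_back":((185,120),.060),"sq_r_front":((160,448),.06),
"div1b":((323,90),.056),"div1f":((318,468),.056),"div2b":((372,90),.056),"div2f":((368,468),.056),"div3b":((468,92),.056),"div3f":((465,468),.056),"wallRb":((562,88),.056),"wallRf":((560,470),.056),"wallLf":((88,465),.056),
"spare1":((490,120),.04),"spare2":((536,120),.04),"spare3":((492,458),.048),"spare4":((535,458),.048),"pull":((245,530),.045),"pullR":((400,530),.045)}
for k,(p,z) in P.items(): print(k,np.round(ray("top",crop(p),z),4)[:2])
for n,p,z in(("tape",(393,196),.024),("spray",(395,130),.19),("potlow",(161,197),.075),("pottall",(171,127),.11)): print(n,np.round(ray("top",p,z),3))
E
```

```text
pan_L [0.4923 0.2435]
pan_R [ 0.4914 -0.086 ]
pan_Rf [ 0.4831 -0.086 ]
cab_L [0.7545 0.2438]
cab_R [ 0.752 -0.087]
bl1 [0.7036 0.0996]
bl2 [0.6727 0.1225]
h1 [ 0.5697 -0.0711]
h2 [ 0.5487 -0.0591]
sq_edge_back [0.7232 0.1951]
sq_edge_front [0.5109 0.1979]
sq_r_back [0.7188 0.1705]
sq_r_front [0.5106 0.1745]
div1b [0.7414 0.0854]
div1f [0.4999 0.08  ]
div2b [0.7418 0.0545]
div2f [0.5001 0.05  ]
div3b [ 0.7412 -0.0063]
div3f [ 0.5006 -0.0084]
wallRb [ 0.7446 -0.0658]
wallRf [ 0.4999 -0.0656]
wallLf [0.5006 0.218 ]
spare1 [ 0.7288 -0.02  ]
spare2 [ 0.7291 -0.0496]
spare3 [ 0.5081 -0.0244]
spare4 [ 0.5083 -0.0506]
pull [0.4634 0.1242]
pullR [0.4641 0.0307]
tape [ 0.548 -0.252  0.024]
spray [ 0.668 -0.226  0.19 ]
potlow [0.53  0.337 0.075]
pottall [0.701 0.314 0.11 ]
```

Findings: front face at x≈0.483, drawer centre y≈0.0785, yaw≈0. The free inner lane is centred at (0.6175, 0.0215), and the sizes check out. The spatula centre is (0.624, 0.023) at about 54°, measured length 218 mm against 220. Plan: grip the spatula near its balance point, lift, straighten and lower it. First I travel over.

>>> servo_tool --hand '[1, 1, 1, 1, 1]' --travel '[[-0.61, -0.475, 0], [-0.61, -0.475, 0], [-0.61, -0.475, 0], [-0.61, -0.475, 0], [-0.61, -0.475, 0]]' --twist '[[0, 0, 0], [0, 0, 0], [0, 0, 0], [0, 0, 0], [0, 0, 0]]'

```text
time: 0.72
tcp_pos: [0.3505, 0.3537, 0.2311]
ee_rot: [-0.416, -3.114, 0.0]
contact_force: [0.9, 0.1, 0.4]
grip_width: 1.002
gripper_force: 0.0
```

>>> servo_tool --hand '[1, 1, 1, 1, 1]' --travel '[[-0.61, -0.475, 0], [-0.61, -0.475, 0], [-0.61, -0.475, 0], [-0.61, -0.475, 0], [-0.61, -0.475, 0]]' --twist '[[0, 0, 0], [0, 0, 0], [0, 0, 0], [0, 0, 0], [0, 0, 0]]'

```text
time: 1.35
tcp_pos: [0.5359, 0.1066, 0.2311]
ee_rot: [-0.415, -3.114, -0.0]
contact_force: [1.0, 0.9, 0.8]
grip_width: 1.003
gripper_force: 0.0
```

>>> servo_tool --hand '[1, 1, 1, 1, 1]' --travel '[[-0.61, -0.475, 0], [-0.61, -0.475, 0], [0, 0, 0], [0, 0, 0], [0, 0, 0]]' --twist '[[0, 0, 0], [0, 0, 0], [0, 0, 0.055], [0, 0, 0.055], [0, 0, 0.055]]'

```text
time: 1.98
tcp_pos: [0.6092, 0.009, 0.2306]
ee_rot: [-1.209, -2.899, 0.001]
contact_force: [0.4, 0.3, -0.2]
grip_width: 1.003
gripper_force: 0.0
```

>>> servo_tool --hand '[1, 1, 1, 1, 1]' --travel '[[0, 0, 0], [0, 0, 0], [0, 0, 0], [0, 0, 0], [0, 0, 0]]' --twist '[[0, 0, 0.055], [0, 0, 0.055], [0, 0, 0.055], [0, 0, 0.055], [0, 0, 0.055]]'

```text
time: 2.6
tcp_pos: [0.6091, 0.0094, 0.2308]
ee_rot: [-2.311, -2.127, 0.001]
contact_force: [-0.4, -0.5, -0.0]
grip_width: 0.996
gripper_force: 0.0
```

>>> servo_tool --hand '[1, 1, 1, 1, 1]' --travel '[[0, 0, 0], [0, 0, 0], [0, 0, 0], [0, 0, 0.4], [0, 0, 0]]' --twist '[[0, 0, 0.055], [0, 0, 0.055], [0, 0, 0.055], [0, 0, 0.012], [0, 0, 0]]'

```text
time: 3.22
tcp_pos: [0.6078, 0.0098, 0.1968]
ee_rot: [-2.8, -1.419, 0.007]
contact_force: [-0.4, 0.8, -0.0]
grip_width: 0.999
gripper_force: 0.0
```

```bash
cat >> h.py <<'E'
from cell import bot
from scipy.spatial.transform import Rotation as Ro
def st():
    s=bot.sense(); R=Ro.from_rotvec(s["ee_rot"]).as_matrix(); return np.array(s["tcp_pos"]),R,s
def go(target):
    p,R,s=st(); print("tcp",p.round(4),"yaw y",np.degrees(np.arctan2(R[1,1],R[0,1])).round(1),"travel/80mm",(R.T@(np.array(target)-p)/.08).round(3), "q",np.round(s["q"],2))
E
python3 - <<'E'
from h import *
import cv2
ci=imaging.camera_info("wrist"); im=imaging.capture("wrist"); cv2.imwrite("pics/w1.png",im[:,:,::-1])
K,R,t=(np.array(ci[k]) for k in("camera_matrix","R","t"))
go([.612,.0069,.056])
a=np.radians(53.8)
for x in(-110,-20,0,110):
    X=np.array([.6237+x/1e3*np.cos(a),.023+x/1e3*np.sin(a),.066]); u=K@(R@X+t); print(x,(u[:2]/u[2]).round(0))
np.savez("w1.npz",K=K,R=R,t=t)
E
```

```text
tcp [0.6086 0.0096 0.1985] yaw y -36.2 travel/80mm [0.002 0.058 1.781] q [-0.68  0.47  0.86  1.5  -0.36  1.34 -0.42]
-110 [319. 266.]
-20 [319. 188.]
0 [319. 168.]
110 [320.  42.]
```

View pics/w1.png

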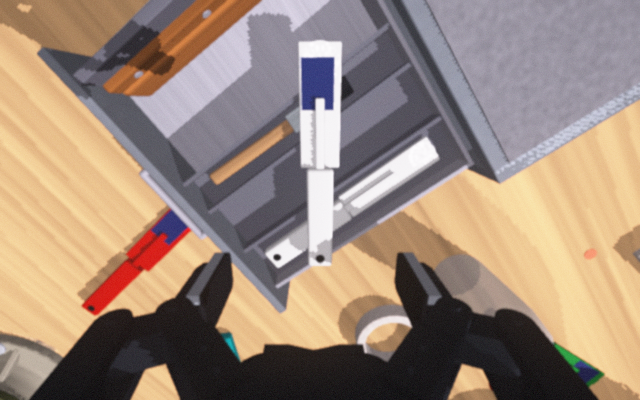

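The wrist view confirms the estimate: the spatula is at col 320, rows 40–265, as predicted. Now I descend and grip.

>>> servo_tool --hand '[1, 1, 0.2, 0, 0]' --travel '[[0, 0.058, 0.6], [0, 0, 0.6], [0, 0, 0.35], [0, 0, 0.22], [0, 0, 0]]' --twist '[[0, 0, 0], [0, 0, 0], [0, 0, 0], [0, 0, 0], [0, 0, 0]]'

```text
time: 3.9
tcp_pos: [0.613, 0.0065, 0.0576]
ee_rot: [-2.802, -1.42, 0.001]
contact_force: [0.6, 0.6, 0.7]
grip_width: 0.501
gripper_force: 0.0
```

>>> servo_tool --hand '[-1, -1, -1, -1, -1]' --travel '[[0, 0, 0], [0, 0, 0], [0, 0, 0], [0, 0, 0], [0, 0, 0]]' --twist '[[0, 0, 0], [0, 0, 0], [0, 0, 0], [0, 0, 0], [0, 0, 0]]' --grip_force 40

```text
time: 4.53
tcp_pos: [0.6144, 0.0063, 0.0595]
ee_rot: [2.802, 1.419, 0.004]
contact_force: [-1.3, -0.0, 6.8]
grip_width: 0.291
gripper_force: 40.5
```

>>> servo_tool --hand '[-1, -1, -1, -1, -1]' --travel '[[0, 0, -0.25], [0, 0, -0.35], [0, 0, 0], [0, 0, 0], [0, 0, 0]]' --twist '[[0, 0, 0], [0, 0, 0], [0, 0, 0.05], [0, 0, 0.05], [0, 0, 0.05]]'

```text
time: 5.15
tcp_pos: [0.6133, 0.0067, 0.1071]
ee_rot: [-3.058, -0.718, -0.002]
contact_force: [0.5, -0.2, -0.1]
grip_width: 0.294
gripper_force: 39.6
```

>>> servo_tool --hand '[-1, -1, -1, -1, -1]' --travel '[[0, 0, 0], [0, 0, 0], [0, 0, 0], [0, 0, 0], [0, 0, 0]]' --twist '[[0, 0, 0.05], [0, 0, 0.05], [0, 0, 0.049], [0, 0, 0], [0, 0, 0]]'

```text
time: 5.78
tcp_pos: [0.6133, 0.0066, 0.1063]
ee_rot: [-3.141, -0.003, -0.001]
contact_force: [0.5, 0.1, -1.0]
grip_width: 0.29
gripper_force: 39.6
```

```bash
python3 - <<'E'
from h import *
import cv2
go([.5975,.0215,.1])
ci=imaging.camera_info("wrist"); w=imaging.capture("wrist"); im=imaging.capture("top")
cv2.imwrite("pics/top1.png",im[:,:,::-1])
a=cv2.resize(im[100:240,190:370,::-1],None,fx=3,fy=3,interpolation=cv2.INTER_CUBIC); b=cv2.resize(w[:,:,::-1],(400,250))
o=np.zeros((700,560,3),np.uint8); o[:420,:540]=a; o[420:670,:400]=b
cv2.imwrite("pics/v2.png",cv2.resize(o,(480,600)))
E
```

```text
tcp [0.6133 0.0066 0.1063] yaw y -89.9 travel/80mm [-0.197 -0.186  0.078] q [-0.76  0.65  1.02  1.6  -0.58  1.22 -1.19]
```

View pics/v2.png

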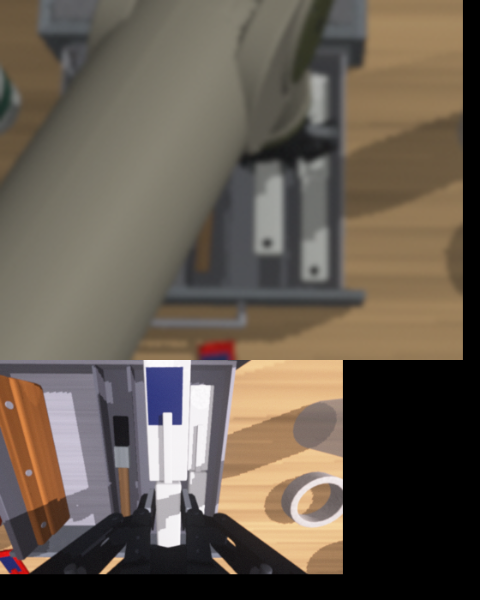

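The spatula is held level and straight along the drawer. Next I move over the inner lane and lower until light contact.

>>> servo_tool --hand '[-1, -1, -1, -1, -1]' --travel '[[-0.185, -0.186, 0], [0, 0, 0.3], [0, 0, 0.25], [0, 0, 0.06], [0, 0, 0]]' --twist '[[0, 0, 0], [0, 0, 0], [0, 0, 0], [0, 0, 0], [0, 0, 0]]'

```text
time: 6.5
tcp_pos: [0.5984, 0.0209, 0.0568]
ee_rot: [3.141, -0.003, -0.001]
contact_force: [0.2, -0.6, -1.2]
grip_width: 0.292
gripper_force: 39.6
```

>>> servo_tool --hand '[-1, -1]' --travel '[[0, 0, 0.04], [0, 0, 0]]' --twist '[[0, 0, 0], [0, 0, 0]]'

```text
time: 6.75
tcp_pos: [0.5986, 0.0213, 0.0539]
ee_rot: [3.142, -0.003, 0.001]
contact_force: [-0.4, 0.3, -0.6]
grip_width: 0.293
gripper_force: 39.6
```

>>> servo_tool --hand '[-1, -1]' --travel '[[0, 0, 0.05], [0, 0, 0]]' --twist '[[0, 0, 0], [0, 0, 0]]'

```text
time: 7.0
tcp_pos: [0.5982, 0.0215, 0.0494]
ee_rot: [3.142, -0.003, -0.001]
contact_force: [-0.1, -0.5, -1.4]
grip_width: 0.291
gripper_force: 39.6
```

>>> servo_tool --hand '[-0.28, -0.28, -0.2, -0.2]' --travel '[[0, 0, 0], [0, 0, 0], [0, 0, 0], [0, 0, 0]]' --twist '[[0, 0, 0], [0, 0, 0], [0, 0, 0], [0, 0, 0]]'

```text
time: 7.5
tcp_pos: [0.5984, 0.0214, 0.0498]
ee_rot: [3.142, -0.003, 0.0]
contact_force: [1.3, 0.3, -1.0]
grip_width: 0.402
gripper_force: 0.0
```

Released. I'll retreat up, turn the tool a quarter and look.

>>> servo_tool --hand '[-0.2, -0.2, -0.2, -0.2, -0.2]' --travel '[[0, 0, -0.25], [0, 0, -0.7], [0, 0, -0.7], [0, -0.7, 0], [0, -0.7, 0]]' --twist '[[0, 0, 0], [0, 0, 0], [0, 0, 0], [0, 0, 0], [0, 0, 0]]'

```text
time: 8.12
tcp_pos: [0.5993, 0.134, 0.1845]
ee_rot: [-3.14, 0.007, -0.005]
contact_force: [1.4, -0.0, 0.4]
grip_width: 0.398
gripper_force: 0.0
```

>>> servo_tool --hand '[-1, -1, -1, -1, -1]' --travel '[[0, 0, 0], [0, 0, 0], [0, 0, 0], [0, 0, 0], [0, 0, 0]]' --twist '[[0, 0, -0.055], [0, 0, -0.055], [0, 0, -0.055], [0, 0, -0.055], [0, 0, -0.055]]'

```text
time: 8.75
tcp_pos: [0.5988, 0.1329, 0.1833]
ee_rot: [2.85, 1.319, 0.002]
contact_force: [0.4, 0.1, 0.1]
grip_width: -0.0
gripper_force: 0.0
```

>>> servo_tool --hand '[-1, -1, -1, -1, -1]' --travel '[[0, 0, 0], [0, 0, 0], [0, 0, 0], [0, 0, 0], [0, 0, 0]]' --twist '[[0, 0, -0.055], [0, 0, -0.055], [0, 0, -0.055], [0, 0, -0.055], [0, 0, -0.005]]'

```text
time: 9.38
tcp_pos: [0.5989, 0.1329, 0.1831]
ee_rot: [2.224, 2.218, 0.002]
contact_force: [-1.0, 0.7, 0.2]
grip_width: -0.003
gripper_force: 0.0
```

```bash
python3 - <<'E'
from h import *
import cv2
go([.615,.135,.04])
ci=imaging.camera_info("wrist"); w=imaging.capture("wrist"); im=imaging.capture("top"); sc=imaging.capture("scene")
np.savez("w3.npz",**{k:np.array(ci[k]) for k in("camera_matrix","R","t")})
cv2.imwrite("pics/w3.png",w[:,:,::-1]); cv2.imwrite("pics/t3.png",im[:,:,::-1])
o=np.zeros((600,800,3),np.uint8)
o[:350,:450]=cv2.resize(im[100:240,190:370,::-1],(450,350),interpolation=cv2.INTER_CUBIC)
o[:350,450:]=cv2.resize(sc[180:320,280:440,::-1],(350,306+44),interpolation=cv2.INTER_CUBIC)
o[350:,:400]=cv2.resize(w[:,:,::-1],(400,250))
cv2.imwrite("pics/v3.png",o)
E
```

```text
tcp [0.5989 0.1329 0.1831] yaw y -0.2 travel/80mm [0.027 0.198 1.789] q [-0.8   0.46  0.74  1.5  -0.31  1.3  -0.03]
```

View pics/v3.png

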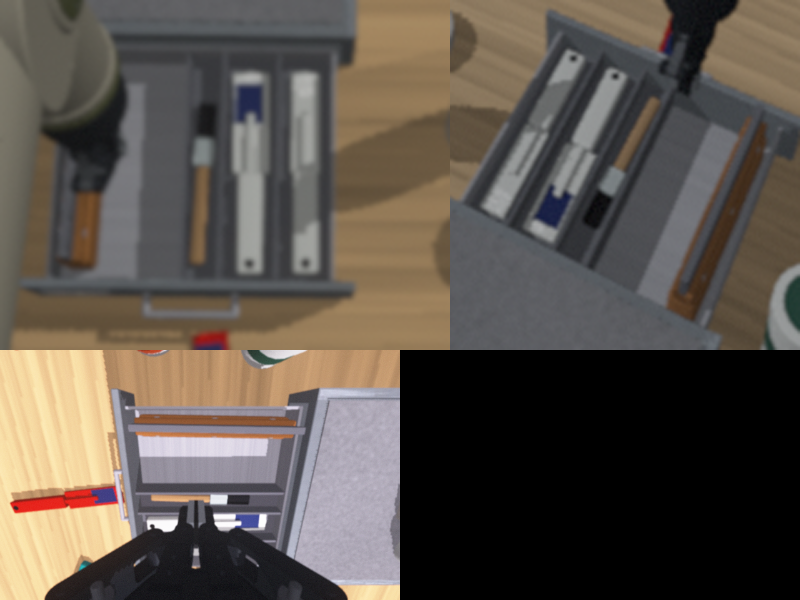

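The spatula now lies in the inner lane next to the spare (top-view cols 250 and 305 in the composite). The squeegee still stands near the left wall. I'll localise it more exactly in the wrist image.

```bash
python3 - <<'E'
from h import *
import cv2
ci=dict(np.load("w3.npz"))
w=cv2.imread("pics/w3.png"); cv2.imwrite("pics/v4.png",cv2.resize(w[70:270,170:510],None,fx=2.3,fy=2.3,interpolation=cv2.INTER_CUBIC))
for n,p,z in(("edgeL",(210,123),.1),("edgeR",(488,128),.1),("rimL",(205,93),.056),("rimR",(475,92),.056)): print(n,ray("",p,z,ci).round(4))
E
```

```text
edgeL [0.5199 0.2001 0.1   ]
edgeR [0.7344 0.1959 0.1   ]
rimL [0.503  0.2229 0.056 ]
rimR [0.7431 0.2233 0.056 ]
```

View pics/v4.png

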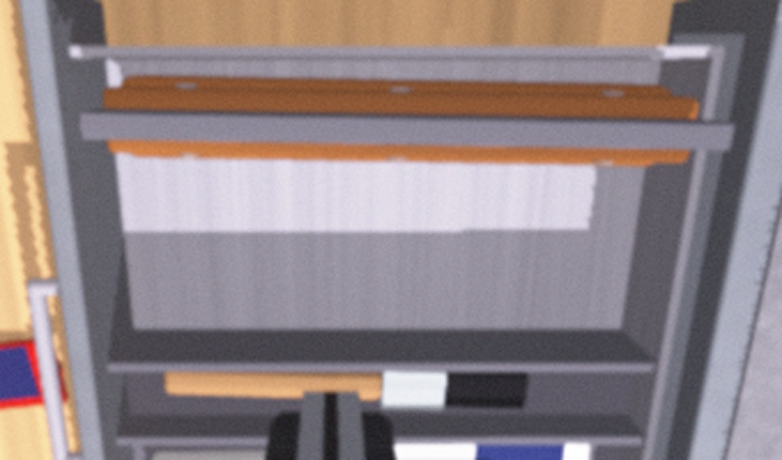

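The squeegee's blade edge runs at y≈0.196–0.200, so its left face is about 6.5 mm from the wall. Tipping right about its lower right edge leaves roughly 5 mm margin in the bay. I'll put the shut fingers left of the blade, above the rim.

>>> servo_tool --hand '[-1, -1, -1, -1, -1]' --travel '[[0.57, 0.17, 0], [0.56, 0.18, 0], [0, 0, 0.62], [0, 0, 0.63], [0, 0, 0]]' --twist '[[0, 0, 0], [0, 0, 0], [0, 0, 0], [0, 0, 0], [0, 0, 0]]'

```text
time: 10.15
tcp_pos: [0.6237, 0.2232, 0.0775]
ee_rot: [-2.224, -2.215, 0.013]
contact_force: [-0.2, -0.3, 1.6]
grip_width: 0.002
gripper_force: 0.0
```

>>> servo_tool --hand '[-1, -1, -1, -1, -1]' --travel '[[-0.15, 0, 0], [-0.1, 0, 0], [-0.1, 0, 0], [-0.1, 0, 0], [0, 0, 0]]' --twist '[[0, 0, 0], [0, 0, 0], [0, 0, 0], [0, 0, 0], [0, 0, 0]]'

```text
time: 10.78
tcp_pos: [0.6273, 0.1866, 0.0826]
ee_rot: [2.225, 2.217, 0.001]
contact_force: [-0.9, 0.1, 3.7]
grip_width: 0.004
gripper_force: 2.2
```

>>> servo_tool --hand '[-1, -1, -1, -1, -1]' --travel '[[-0.12, 0, 0], [-0.12, 0, 0], [-0.12, 0, 0], [-0.12, 0, 0], [0, 0, 0]]' --twist '[[0, 0, 0], [0, 0, 0], [0, 0, 0], [0, 0, 0], [0, 0, 0]]'

```text
time: 11.4
tcp_pos: [0.6266, 0.148, 0.0816]
ee_rot: [2.225, 2.217, -0.001]
contact_force: [0.8, 0.3, -0.8]
grip_width: 0.001
gripper_force: 0.0
```

>>> servo_tool --hand '[-1, -1, -1]' --travel '[[0, 0, -0.6], [0, -0.7, -0.7], [0, -0.7, 0]]' --twist '[[0, 0, 0], [0, 0, 0], [0, 0, 0]]'

```text
time: 11.78
tcp_pos: [0.5283, 0.1497, 0.1772]
ee_rot: [2.222, 2.216, 0.009]
contact_force: [-0.8, 0.1, 0.2]
grip_width: -0.001
gripper_force: 0.0
```

```bash
python3 - <<'E'
from h import *
import cv2
go([.46,.15,.045])
ci=imaging.camera_info("wrist"); w=imaging.capture("wrist"); im=imaging.capture("top"); sc=imaging.capture("scene")
np.savez("w5.npz",**{k:np.array(ci[k]) for k in("camera_matrix","R","t")})
cv2.imwrite("pics/w5.png",w[:,:,::-1])
o=np.zeros((600,800,3),np.uint8)
o[:300,:400]=cv2.resize(im[100:240,190:370,::-1],(400,300),interpolation=cv2.INTER_CUBIC)
o[300:,:400]=cv2.resize(sc[180:320,280:440,::-1],(400,300),interpolation=cv2.INTER_CUBIC)
o[:250,400:]=cv2.resize(w[:,:,::-1],(400,250))
cv2.imwrite("pics/v5.png",o)
E
```

```text
tcp [0.5283 0.1497 0.1772] yaw y -0.1 travel/80mm [-0.002 -0.864  1.647] q [-0.96  0.3   0.77  1.7  -0.22  1.23 -0.14]
```

View pics/v5.png

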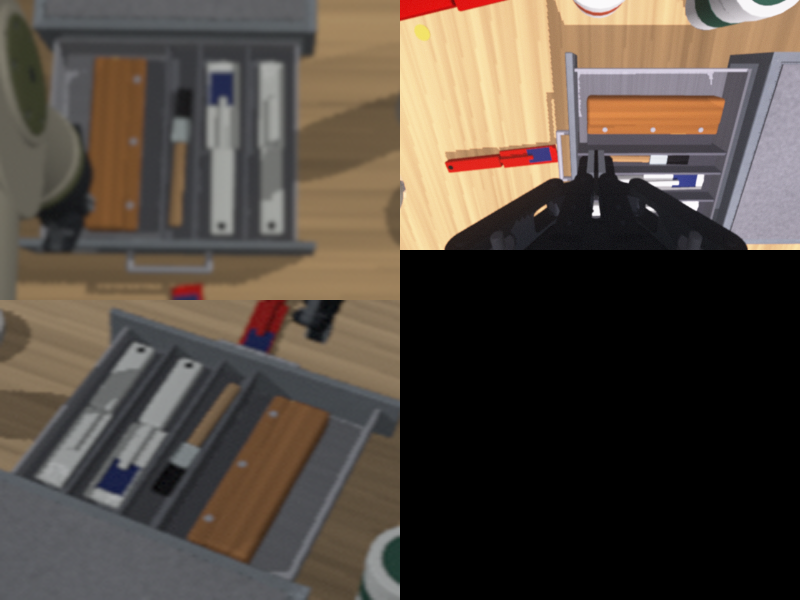

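The squeegee lies over with its wood face up, the back towards the left wall and the blade towards the divider. I'll check that it is flat and clear of the divider.

```bash
python3 - <<'E'
from h import *
import cv2
ci=dict(np.load("w5.npz")); ct=imaging.camera_info("top")
w=cv2.imread("pics/w5.png"); 
# wooden region mask, wrist
def quad(img,r0,r1,c0,c1):
    hsv=cv2.cvtColor(img,cv2.COLOR_BGR2HSV); m=cv2.inRange(hsv,(5,120,60),(18,255,255)); k=np.zeros_like(m); k[r0:r1,c0:c1]=m[r0:r1,c0:c1]
    n,l,s,_=cv2.connectedComponentsWithStats(k); i=1+np.argmax(s[1:,4]); 
    c=cv2.findContours((l==i).astype(np.uint8),cv2.RETR_EXTERNAL,cv2.CHAIN_APPROX_NONE)[0][0]
    return cv2.boxPoints(cv2.minAreaRect(c)),s[i]
q,s=quad(w,120,250,280,540); print("wrist",s)
for p in q: print(p.round(1),ray("",p,.046,ci).round(4))
top=cv2.cvtColor(imaging.capture("top"),cv2.COLOR_RGB2BGR)
q,s=quad(top,110,215,205,265); print("top",s)
for p in q: print(p.round(1),ray("top",p,.046).round(4))
cv2.imwrite("pics/v6.png",cv2.resize(w[110:270,270:560],(790,436),interpolation=cv2.INTER_CUBIC))
E
```

```text
wrist [  299   153   221    62 12794]
[299. 153.] [0.5154 0.1856 0.046 ]
[519. 153.] [0.7284 0.185  0.046 ]
[519. 214.] [0.743  0.1214 0.046 ]
[299. 214.] [0.5143 0.1223 0.046 ]
top [ 227  127   29   81 1745]
[226.7 205.8] [0.5141 0.1806 0.046 ]
[231.3 126.4] [0.7292 0.1803 0.046 ]
[255.5 127.8] [0.726  0.1157 0.046 ]
[250.8 207.2] [0.5109 0.1188 0.046 ]
```

View pics/v6.png

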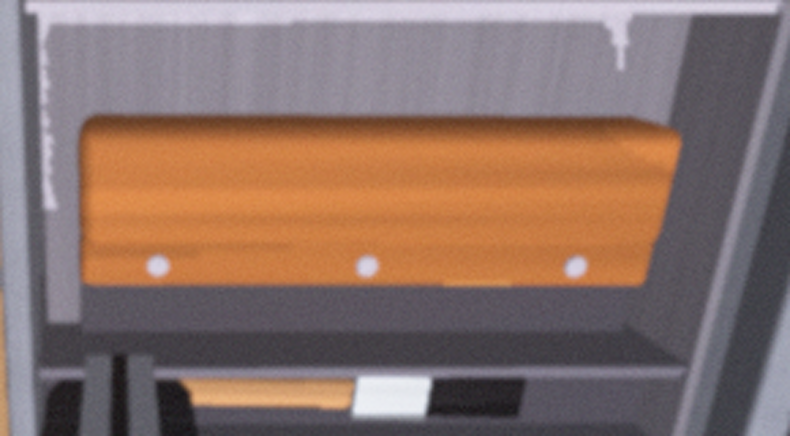

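Flat: both cameras agree at z=0.046, with the back at y≈0.183 and so the edge at ≈0.097, inside the bay. All tools sit below the rims. Now I go in front of the panel, left of the pull.

>>> servo_tool --hand '[-1, -1, -1, -1, -1]' --travel '[[0, -0.55, 0], [0, -0.55, 0], [0, 0, 0.75], [0, 0, 0.75], [0, 0, 0.15]]' --twist '[[0, 0, 0], [0, 0, 0], [0, 0, 0], [0, 0, 0], [0, 0, 0]]'

```text
time: 12.6
tcp_pos: [0.4372, 0.1485, 0.0394]
ee_rot: [2.224, 2.219, -0.009]
contact_force: [0.2, -0.4, -0.4]
grip_width: 0.003
gripper_force: 0.0
```

>>> servo_tool --hand '[-1, -1, -1, -1]' --travel '[[0, 0.12, 0], [0, 0.12, 0], [0, 0.12, 0], [0, 0.12, 0]]' --twist '[[0, 0, 0], [0, 0, 0], [0, 0, 0], [0, 0, 0]]'

```text
time: 13.1
tcp_pos: [0.4776, 0.15, 0.0426]
ee_rot: [-2.223, -2.219, -0.001]
contact_force: [-5.8, -0.3, 4.9]
grip_width: -0.007
gripper_force: 3.2
```

>>> servo_tool --hand '[-1, -1, -1, -1, -1]' --travel '[[0, 0.15, 0], [0, 0.15, 0], [0, 0.15, 0], [0, 0.15, 0], [0, 0.15, 0]]' --twist '[[0, 0, 0], [0, 0, 0], [0, 0, 0], [0, 0, 0], [0, 0, 0]]'

```text
time: 13.72
tcp_pos: [0.5376, 0.1496, 0.0418]
ee_rot: [-2.223, -2.219, 0.0]
contact_force: [-3.2, 0.8, 2.8]
grip_width: 0.0
gripper_force: 1.8
```

>>> servo_tool --hand '[-1, -1, -1, -1, -1]' --travel '[[0, 0.15, 0], [0, 0.15, 0], [0, 0.15, 0], [0, 0.15, 0], [0, 0.15, 0]]' --twist '[[0, 0, 0], [0, 0, 0], [0, 0, 0], [0, 0, 0], [0, 0, 0]]'

```text
time: 14.35
tcp_pos: [0.5976, 0.1494, 0.0418]
ee_rot: [-2.223, -2.219, 0.0]
contact_force: [-3.5, 0.4, 2.8]
grip_width: 0.001
gripper_force: 1.8
```

>>> servo_tool --hand '[-1, -1, -1, -1, -1]' --travel '[[0, 0.15, 0], [0, 0.15, 0], [0, 0.15, 0], [0, 0.15, 0], [0, 0.15, 0]]' --twist '[[0, 0, 0], [0, 0, 0], [0, 0, 0], [0, 0, 0], [0, 0, 0]]'

```text
time: 14.98
tcp_pos: [0.6576, 0.1492, 0.0418]
ee_rot: [2.223, 2.219, -0.0]
contact_force: [-3.3, 0.8, 2.7]
grip_width: 0.003
gripper_force: 1.8
```

>>> servo_tool --hand '[-1, -1, -1, -1, -1]' --travel '[[0, 0.15, 0], [0, 0.15, 0], [0, 0.15, 0], [0, 0.1, 0], [0, 0.08, 0]]' --twist '[[0, 0, 0], [0, 0, 0], [0, 0, 0], [0, 0, 0], [0, 0, 0]]'

```text
time: 15.6
tcp_pos: [0.7077, 0.149, 0.0418]
ee_rot: [2.224, 2.219, -0.0]
contact_force: [-4.0, -0.0, 1.2]
grip_width: -0.001
gripper_force: 1.7
```

>>> servo_tool --hand '[-1, -1, -1]' --travel '[[0, 0.05, 0], [0, 0.05, 0], [0, 0.05, 0]]' --twist '[[0, 0, 0], [0, 0, 0], [0, 0, 0]]'

```text
time: 15.98
tcp_pos: [0.7193, 0.1489, 0.0418]
ee_rot: [-2.224, -2.219, 0.001]
contact_force: [-2.7, -1.1, 1.2]
grip_width: 0.005
gripper_force: 1.6
```

>>> servo_tool --hand '[-1, -1]' --travel '[[0, 0.04, 0], [0, 0.04, 0]]' --twist '[[0, 0, 0], [0, 0, 0]]'

```text
time: 16.23
tcp_pos: [0.7258, 0.1489, 0.0418]
ee_rot: [2.224, 2.219, -0.001]
contact_force: [-3.3, -0.5, 1.1]
grip_width: -0.003
gripper_force: 1.6
```

>>> servo_tool --hand '[-1, -1]' --travel '[[0, 0.03, 0], [0, 0.03, 0]]' --twist '[[0, 0, 0], [0, 0, 0]]'

```text
time: 16.48
tcp_pos: [0.7297, 0.1489, 0.0417]
ee_rot: [-2.223, -2.218, 0.003]
contact_force: [-14.5, -1.6, 8.4]
grip_width: -0.003
gripper_force: 7.4
```

The force jumped to 14.5 N, so the drawer is at its end stop. I back off, rise and check.

>>> servo_tool --hand '[-1, -1, -1, -1, -1]' --travel '[[0, -0.3, 0], [0, -0.7, 0], [0, -0.7, -0.2], [0, 0, -0.7], [0, 0, -0.7]]' --twist '[[0, 0, 0], [0, 0, 0], [0, 0, 0], [0, 0, 0], [0, 0, 0]]'

```text
time: 17.1
tcp_pos: [0.5934, 0.1498, 0.171]
ee_rot: [-2.222, -2.219, -0.0]
contact_force: [0.6, -0.6, 0.2]
grip_width: 0.001
gripper_force: 0.0
```

```bash
python3 - <<'E'
from h import *
import cv2
go([.5,.15,.15])
w=imaging.capture("wrist"); im=imaging.capture("top"); sc=imaging.capture("scene")
o=np.zeros((600,800,3),np.uint8)
o[:350,:]=0
o[:300,:400]=cv2.resize(im[0:220,170:450,::-1],(400,300),interpolation=cv2.INTER_CUBIC)
o[:300,400:]=cv2.resize(sc[150:,200:520,::-1],(400,300),interpolation=cv2.INTER_CUBIC)
o[300:,:480]=cv2.resize(w[:,:,::-1],(480,300))
cv2.imwrite("pics/v7.png",o)
E
```

```text
tcp [0.5934 0.1498 0.171 ] yaw y -0.1 travel/80mm [-0.    -1.167  0.264] q [-0.84  0.47  0.74  1.52 -0.32  1.28 -0.05]
```

View pics/v7.png

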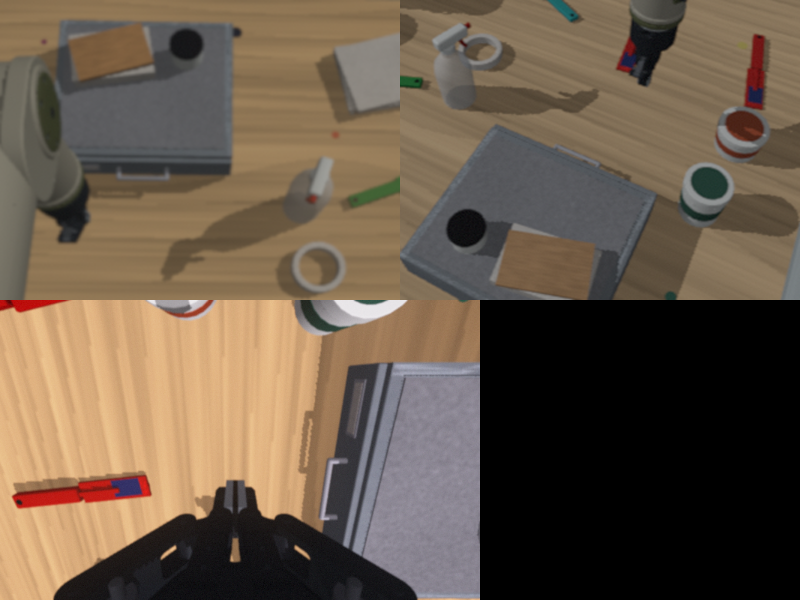

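The drawer looks shut, the arm is clear, and the pots, tape and spray are in place. I'll confirm the travel numerically from the pull bar's position before and after.

```bash
python3 - <<'E'
from h import *
import cv2
a=cv2.cvtColor(cv2.imread("pics/top0.png"),cv2.COLOR_BGR2GRAY).astype(float)
b=cv2.cvtColor(imaging.capture("top"),cv2.COLOR_RGB2GRAY).astype(float)
for im,c,r in((a,slice(252,282),range(216,232)),(b,slice(256,284),range(116,136))):
    pr=im[:,c].mean(1); print([(i,int(pr[i])) for i in r])
for u,v in((267,225.7),(267,226.5)): print(v,ray("top",(u,v),.045).round(4))
for v in range(121,131): print(v,ray("top",(270,v),.045).round(4)[0], ray("top",(270,v),.074).round(4)[0])
E
```

```text
[(216, 60), (217, 55), (218, 65), (219, 79), (220, 88), (221, 91), (222, 92), (223, 95), (224, 104), (225, 110), (226, 104), (227, 91), (228, 85), (229, 85), (230, 84), (231, 86)]
[(116, 83), (117, 84), (118, 74), (119, 59), (120, 49), (121, 47), (122, 47), (123, 47), (124, 47), (125, 48), (126, 52), (127, 64), (128, 81), (129, 96), (130, 102), (131, 94), (132, 86), (133, 85), (134, 86), (135, 84)]
225.7 [0.464 0.076 0.045]
226.5 [0.462  0.0759 0.045 ]
121 0.7462 0.7342
122 0.7433 0.7315
123 0.7404 0.7287
124 0.7376 0.726
125 0.7348 0.7232
126 0.7319 0.7205
127 0.7291 0.7177
128 0.7262 0.715
129 0.7234 0.7122
130 0.7206 0.7095
```

The pull bar moved from x≈0.4658 to 0.7209, which is 255 mm: fully shut. Handing in.

```bash
python3 -c "
from cell import bot; print(bot.hand_in())"
```

```text
the job is handed in; nothing more can be done
None
```

The job is handed in: the spatula lies flat in the inner lane, the squeegee flat in its bay, and the drawer is shut (about 255 mm of travel by the pull bar, 17 s used); hand-in returned no verdict.

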